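Walk a field recorder home into its cart dock

TASK

Walk the heavy field recorder forward along the deck and fully home in its docking frame by pushing its two near corner bumpers in turn, keeping it flat on the deck and never slewing it more than about 15 degrees out of line with the dock. Push gently until the two stiff plugs have gone right back and both far corners are flush against the stop, then bed the connectors by pressing the left bumper, and after it the right one, for a moment with about 20 N, but never push harder than 35 N at any time. Do not press on the knobs and panel between the bumpers, leave everything else where it is, and let go at the end.

Things in the scene. Friction and masses are not known exactly. Their poses are not given: they have to be found in the camera images.
- dock: Fixed aluminium frame on the deck. Origin: centre of the stop's near face, at deck height. x points the way the recorder travels (into the stop), y left, z up. Stop: a wall 236 mm wide, 50 mm high. Short side cheeks 36 mm high reach from the stop to x = -16 mm, inner faces at y = +-99 mm: 4 mm clearance each side of the recorder. When home, the recorder's origin is at dock x = -60 mm.
- dock_mouth (a point): Centre of the dock's open mouth, 77 mm before the stop, at deck height. From the cheeks' ends (61 mm on) to here the frame flares outward at 22 degrees to a funnel about 247 mm wide between its tips.
- plug_left (a point): Foot of the left connector plug at the stop face: 55 mm left of the dock's origin, 26 mm up (the right one mirrors it). The black plugs, 34 mm wide, stand 7 mm out of the stop; each slides back flush under about 2.5 N, and does not spring out again. This point is fixed.
- recorder: Loose black field recorder, 0.74 to 1.0 kg, flat base: 120 mm deep (x), 190 wide (y), 56 high, too wide to grasp; two modules on top stand 18 mm higher. Origin: centre of its base; x points from the knob panel to the far face, y left, z up. It starts 84 to 96 mm short of home, a little askew and off to one side, and slides flat on the deck under about 3.5 to 6.5 N.
- recorder_center (a point): Centre of the recorder's box, half-way up (28 mm above its base).
- bumper_left (a point): Where to push on the left: centre of the near face of the left rubber corner bumper, 78 mm behind and 77 mm left of the recorder's origin, 28 mm up. The face is 36 mm wide and 56 mm high from the deck up, its outer edge in line with the recorder's side; it stands 18 mm nearer the robot than the recorder's near side. Axes as the recorder's.
- bumper_right (a point): The same on the right corner bumper (77 mm to the right). The bumpers are grippy: a fingertip that sags while it pushes drags the recorder down onto the deck and makes it much harder to slide; a level or very slightly rising push slides it best.
- far_left (a point): Far left corner of the recorder (as if square; it is rounded by 8 mm), half-way up: 60 mm ahead and 95 mm left of its origin. Home when it lies at the stop's near face (dock x = 0).
- far_right (a point): The same at the far right edge.
- panel: Delicate panel with knobs, jacks and a small screen on the near side of the recorder, between the bumpers: 112 mm wide, 50 mm high; the knobs end 5 mm short of the bumper faces. Not to be pressed. Origin: its centre.
- beltpack: Bystander: dark transmitter lying flat, 85 x 62 x 24 mm, with a stub aerial. Origin under its centre.
- mug: Bystander: white mug, 80 mm wide, 92 mm high. Origin under its centre.
- battery_tray: Bystander: empty grey battery tray, 130 x 90 x 35 mm. Origin under its centre.
Mind the look-alikes: they are no part of the job. Several things have the shape of the recorder; the one meant has the colours described above.

How it is judged:
On the way, in this order (a step that is already met when the one before it is completed fails the run):
1. the recorder's nose is inside the dock's funnel (x of recorder_center in the frame of dock above -0.095 m and y of recorder_center in the frame of dock between -0.015 and 0.015 m), for 0.1 s.
2. with both far corners home, the left bumper is pressed firmly (over 12 N) (x of each of far_left, far_right in the frame of dock above -0.003 m and contact force between the fingers and recorder above 12 N and y of the grasp point in the frame of recorder above 0.04 m), for 0.05 s.
3. with both far corners home, the right bumper is pressed firmly (over 12 N) (x of each of far_left, far_right in the frame of dock above -0.003 m and contact force between the fingers and recorder above 12 N and y of the grasp point in the frame of recorder below -0.04 m), for 0.05 s.
At the end, for the whole second after the job is handed in: The recorder stands flat on the deck, at rest in the dock, with both its far corners within 3 mm of the stop (x of each of far_left, far_right in the frame of dock above -0.003 m and angle between recorder's own z axis and vertical below 0.05 rad and height (world z) of recorder_center below 0.033 m and linear speed of recorder below 0.01 m/s); the robot touches nothing.
It fails at once if the robot pushes the recorder with more than 35 N (contact force between any of the fingers, the arm and recorder above 35 N).
It fails at once if the robot presses on the knobs or panel (contact force between any of the fingers, the arm and panel above 2 N).
It fails at once if the recorder slews more than 0.30 rad (17 degrees) out of line with the dock (angle between the x axis of recorder and the x axis of dock, either way round above 0.3 rad).
It fails at once if the recorder is lifted or tipped (angle between recorder's own z axis and vertical above 0.12 rad or height (world z) of recorder_center above 0.043 m).
It fails at once if a bystander is disturbed (distance of any of beltpack, mug, battery_tray from where it was at the start of the episode above 0.02 m).
It also fails if it takes over 72 s, if anything falls off the work surface, if the arm or the gripper's body presses on something with over 40 N, if the wrist force passes 120 N, or if a joint passes its speed limit or range.

ROBOT

A 7-joint arm with a two-finger parallel gripper is mounted at the origin on the work surface. World frame = base frame: x ahead of the robot, y to its left, z up, the work surface at z = 0. Lengths are in m, angles in rad, forces in N, time in s.
With the tool pointing down it reaches from about 0.425 to 0.975 m from the base axis. Payload 16.7 kg.
Tool frame: the origin (TCP) lies on the centre line of the jaws, within the pads' length; the fingertips stand 25 mm ahead of it and the grasp point (between the pads) lies 6 mm ahead of it (arm.tips_ahead is the distance from the TCP to the fingertips, in m); z points along the fingers, y is the line along which they close (so a half turn about z gives the same grasp; the last joint's range is limited). The gripper opens to 85 mm and grips with 20 to 120 N. Pads are 22 mm wide; open, the fingers measure 114 mm over their backs; the gripper's body (76 mm by 85 mm) begins 54 mm behind the grasp point. The pads swing forward as they close: fully open they stand 13 mm farther back than shut.
Start: joints at [1.004, 0.426, 0.074, 1.606, -0.034, 1.111, -0.067], TCP at [0.273, -0.617, 0.256] pointing down, gripper open.
Joint ranges: [-2.85, 2.85], [-0.5, 2.14], [-1.23, 1.37], [0.21, 2.46], [-1.02, 4.16], [0.16, 2.05], [-2.73, 2.73]. Speed limits (rad/s): [1.89, 1.89, 2.39, 2.39, 3.01, 3.01, 3.01].

INTERFACE

Orientations are given as a rotation vector (axis times angle).
In Python, from rig import arm gives the robot as it stands.
- The arm moves only by the tool arm_command, never from a script. Its argument "moves" is a list of rows, each a list of 7 numbers: the turn, a rotation vector about the tool's x, y, z in rad, then the shift along the tool's x, y, z in cm, then the closure, from -1 (fully open) to 1 (shut), so that 0 is half open. A call has 1 to 5 rows; each row is the pose to reach, as a shift and turn from the pose commanded when the call began, along the tool's axes at that moment; what a row does not reach only later rows make up. A row lasts 1/8 s, in which the tool goes at most 62.5 mm and 10.7 degrees, less where a joint would pass 70% of its speed; a pose out of reach is approached as far as the arm can. A call with a gripper value outside its range is refused whole. The fingers move at their own pace and stop on an object; "grip_force" is the grip in N (left out, the last holds). Time passes only in rows, so rows that repeat a pose let the fingers close. It gives the time, the measured TCP pose, the force, the opening and the grip force at its end, in the units of the state.
- arm.get_state(): the state, without advancing time (a new reading comes with each control period).
- arm.get_image(name): name is "side" or "top" or "wrist"; returns a dict with "img" (384x512x3 uint8, blue, green, red), "camera_matrix" (3x3 intrinsics, pixels), "rvec" (rotation vector, rad) and "tvec" (3), from world to camera coordinates, as OpenCV has them; the wrist camera has in their place "tool_from_camera" (4x4, takes a point from camera to tool coordinates, whose origin is the TCP and whose axes are the flange's). Camera axes: x right, y down, z forward; pixel columns grow to the right and rows downward; lengths in m; the calibration is good to about 2 mm. A picture is of the moment at which its call begins: read the wrist's pose just before it. There is no depth.
- arm.sign_off(): hands the job in; it is judged then, once.
The state is a dict: "clock": time; "joint_positions": joint angles; "qvel": joint speeds; "joint_efforts": joint torques, N m; "ee_pos": TCP position; "eef_rot": TCP orientation; "force": force on the tool from outside, world axes, zero at the start; "moment": the same for the moment, N m; "width": finger opening in m; "gripper_force": force on a finger pad.
Only numpy, scipy, OpenCV 4.12 (cv2) and the standard library are available. Lean on these libraries where they do the work, as an engineer would, in place of code of your own. Each camera call takes 0.05 s, during which the arm holds its last target. There are 200 camera calls.

## Working session

There is one attempt and no reset: what is moved stays moved. The work goes in short steps, Python scripts to look and compute and a tool call to move; the robot and the scene stay as the last step left them, time stands still between calls to the robot, and variables do not carry over. Pictures are saved under pics/ and viewed, at most 10 in all, crops included, and the job is handed in when it is done.

Besides the shell and the picture viewer there is one more tool, called after ">>>" by a JSON object that holds its "op" and its "data". arm_command: Moves the arm, as the interface text tells. Its arguments: {"type":"object","properties":{"moves":{"type":"array","items":{"type":"array","items":{"type":"number"}}},"grip_force":{"type":"number"}},"required":["moves"]}

```bash
ls; mkdir -p pics; python3 - <<'E'
from rig import arm
import cv2,numpy as np
s=arm.get_state();print(s)
for n in("top","side"):
    d=arm.get_image(n);cv2.imwrite(f"pics/{n}0.png",d["img"]);print(n,d["camera_matrix"],d["rvec"],d["tvec"])
E
```

```text
pics
{'clock': 0.0, 'joint_positions': array([ 1.00448632,  0.42675085,  0.07388329,  1.60662059, -0.03411878,
        1.11078864, -0.06709636]), 'qvel': array([-1.78572305e-03, -6.23555898e-04, -6.84902935e-04,  1.24640185e-03,
        1.05171862e-03, -8.72907226e-05, -3.35816102e-04]), 'joint_efforts': array([-9.03195796e-04, -9.49820566e+01,  3.76001000e+00, -4.63517439e+01,
        1.91290624e-02,  1.01202977e-02, -1.35964925e-05]), 'ee_pos': array([ 0.2730786 , -0.61688001,  0.25559297]), 'eef_rot': array([-3.07240847e+00, -6.49632901e-01,  5.69077653e-04]), 'force': array([ 0.13413613,  0.33408931, -0.04718925]), 'moment': array([-0.01141046,  0.01312685, -0.02914718]), 'gripper_force': 0.0, 'width': 0.0851757484529898}
top [[474.18129292   0.         255.38979722]
 [  0.         474.18129292 191.83366436]
 [  0.           0.           1.        ]] [ 2.14591235 -2.16296444  0.18415365] [-0.01140673  0.51792936  1.18831702]
side [[365.71694704   0.         252.34244501]
 [  0.         365.71694704 192.36785982]
 [  0.           0.           1.        ]] [ 0.94572338 -2.50920884  1.04591946] [0.40642653 0.28220586 0.76069667]
```

View pics/top0.png

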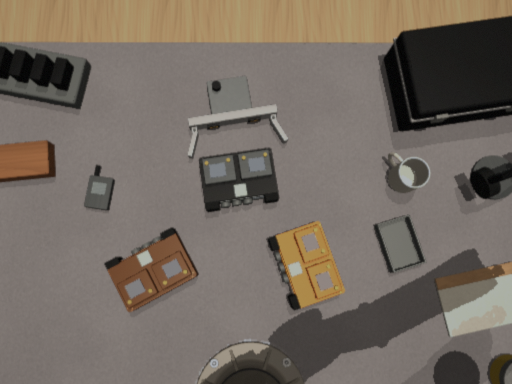

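View pics/side0.png

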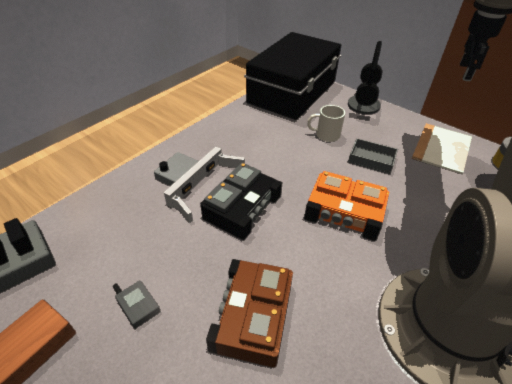

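The top view shows three recorder-shaped things: black (238,180), brown (152,270) and orange (306,265). The black one fits the description and stands before the dock, whose stop is at (233,115). Next I'll confirm it in an enlarged crop and measure.

```bash
cat > h.py <<'E'
import cv2,numpy as np
from rig import arm
def ray(d,px,z):
    R=cv2.Rodrigues(np.array(d["rvec"]))[0];t=np.array(d["tvec"]).ravel()
    p=cv2.undistortPoints(np.array(px,float).reshape(-1,1,2),d["camera_matrix"],None)[:,0]
    c=-R.T@t; v=np.c_[p,np.ones(len(p))]@R
    return c+v*((z-c[2])/v[:,2])[:,None]
def proj(d,P):
    return cv2.projectPoints(np.array(P,float).reshape(-1,1,3),np.array(d["rvec"]),np.array(d["tvec"]),d["camera_matrix"],None)[0][:,0]
E
python3 - <<'E'
from h import *
d=arm.get_image("top");im=d["img"]
cv2.imwrite("pics/crop0.png",cv2.resize(im[65:225,170:310],None,fx=3.75,fy=3.75,interpolation=cv2.INTER_CUBIC))
g=im.max(2); print(im[180,212],im[117,230],im[150,190],im[130,320])
m=np.zeros_like(g);m[140:220,190:290]=(g[140:220,190:290]<50)
w=np.zeros_like(g);w[100:160,180:295]=(g[100:160,180:295]>160)
for n,k in(("rec",m),("dock",w)):
    cs=[c for c in cv2.findContours(k.astype(np.uint8),0,2)[0] if cv2.contourArea(c)>30]
    for c in cs:
        r=cv2.minAreaRect(c);b=cv2.boxPoints(r);print(n,cv2.contourArea(c),r);
        print(b.round(1).tolist(), ray(d,b,.056 if n=="rec" else .05).round(4).tolist())
E
```

```text
[94 98 99] [164 171 175] [166 172 175] [119 123 131]
rec 124.5 ((262.74273681640625, 198.0780487060547), (9.959747314453125, 30.48746681213379), 81.25383758544922)
[[246.89999389648438, 195.5], [277.1000061035156, 190.8000030517578], [278.6000061035156, 200.6999969482422], [248.39999389648438, 205.3000030517578]] [[0.506, 0.0066, 0.056], [0.5175, -0.0705, 0.056], [0.4921, -0.0739, 0.056], [0.4807, 0.0029, 0.056]]
rec 862.0 ((235.7217254638672, 178.84390258789062), (49.84727096557617, 73.85337829589844), 74.2913589477539)
[[193.39999389648438, 164.8000030517578], [264.5, 144.89999389648438], [278.0, 192.8000030517578], [206.89999389648438, 212.8000030517578]] [[0.5862, 0.1432, 0.056], [0.6381, -0.0399, 0.056], [0.5123, -0.0728, 0.056], [0.4623, 0.108, 0.056]]
dock 62.5 ((192.23532104492188, 142.558837890625), (3.6380343437194824, 24.25356101989746), 14.03624439239502)
[[187.5, 153.89999389648438], [193.39999389648438, 130.39999389648438], [196.89999389648438, 131.1999969482422], [191.10000610351562, 154.8000030517578]] [[0.6165, 0.1594, 0.05], [0.6792, 0.1448, 0.05], [0.6768, 0.1356, 0.05], [0.6141, 0.1502, 0.05]]
dock 64.0 ((279.564697265625, 128.95883178710938), (23.239038467407227, 3.6047353744506836), 57.52880859375)
[[271.79998779296875, 120.0999984741211], [274.79998779296875, 118.19999694824219], [287.29998779296875, 137.8000030517578], [284.29998779296875, 139.6999969482422]] [[0.7062, -0.0602, 0.05], [0.7114, -0.0682, 0.05], [0.6583, -0.1, 0.05], [0.6531, -0.092, 0.05]]
dock 479.0 ((232.25314331054688, 114.5947494506836), (6.490175724029541, 88.79312896728516), 80.98067474365234)
[[187.89999389648438, 118.30000305175781], [275.6000061035156, 104.4000015258789], [276.6000061035156, 110.80000305175781], [188.89999389648438, 124.80000305175781]] [[0.7116, 0.1595, 0.05], [0.749, -0.0708, 0.05], [0.7314, -0.0732, 0.05], [0.6943, 0.1566, 0.05]]
```

View pics/crop0.png

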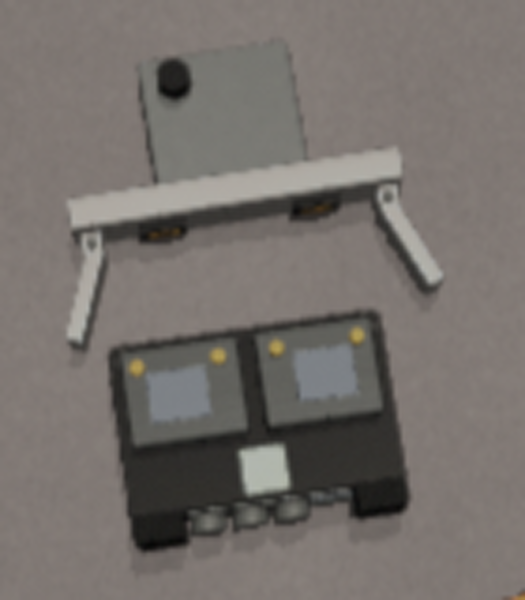

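Crop confirms it: the black recorder with two grey modules and knobs faces the dock, whose two plugs are at crop (163,232) and (316,208). The stop's near top edge gives the dock pose. I'll cast the recorder's corners the same way.

```bash
cat >> h.py <<'E'
def T2(x,y,a): return np.array([[np.cos(a),-np.sin(a),x],[np.sin(a),np.cos(a),y],[0,0,1]])
E
python3 - <<'E'
from h import *
d=arm.get_image("top")
c=lambda L:np.array(L)/3.75+[170,65]
R=cv2.Rodrigues(d["rvec"])[0];print("cam",-R.T@np.array(d["tvec"]).ravel())
s=ray(d,[[188.9,124.8],[276.6,110.8]],.05);print("stop",s)
print("plugs",ray(d,c([[163,232],[316,208]]),.026))
print("flare tips z.036 ",ray(d,c([[74,343],[435,285]]),.036))
n=ray(d,c([[137,548],[407,510]]),.028);print("near corners",n,np.linalg.norm(n[0]-n[1]))
m=ray(d,c([[112,352],[378,313]]),.06);print("far",m,np.linalg.norm(m[0]-m[1]))
a=np.arctan2(-(s[0]-s[1])[0],(s[0]-s[1])[1]);o=s.mean(0);D=T2(o[0],o[1],a)
b=np.arctan2(-(n[0]-n[1])[0],(n[0]-n[1])[1]);print("dock",o,a,"rec yaw",b, np.arctan2(-(m[0]-m[1])[0],(m[0]-m[1])[1]))
for P in (n,m): print("in dock",(np.linalg.inv(D)@np.c_[P[:,:2],[1,1]].T).T.round(4))
E
```

```text
cam [0.33652233 0.01237595 1.2518298 ]
stop [[ 0.69415626  0.1566858   0.05      ]
 [ 0.73152174 -0.0731622   0.05      ]]
plugs [[ 0.69540772  0.0942458   0.026     ]
 [ 0.71272817 -0.01462888  0.026     ]]
flare tips z.036  [[ 0.61279128  0.15523899  0.036     ]
 [ 0.65336048 -0.0976634   0.036     ]]
near corners [[ 0.46969606  0.11123212  0.028     ]
 [ 0.49488729 -0.07583427  0.028     ]] 0.1887549592216119
far [[ 0.60092989  0.12646038  0.06      ]
 [ 0.62747141 -0.05584512  0.06      ]] 0.18422743672603567
dock [0.712839  0.0417618 0.05     ] 0.16115623693522205 rec yaw 0.13385935475601024 0.1445723627264185
in dock [[-0.2288  0.1076  1.    ]
 [-0.234  -0.0811  1.    ]]
in dock [[-0.0969  0.1016  1.    ]
 [-0.0999 -0.0826  1.    ]]
```

>>> {"op": "arm_command", "data": {"moves": [[0,0,-0.18,5,0,0,1],[0,0,-0.36,10,0,0,1],[0,0,-0.54,16,0,0,1],[0,0,-0.7,22,0,0,1],[0,0,-0.88,28,-1,0,1]], "grip_force": 60}}

```text
clock: 0.82
ee_pos: [0.5267, -0.494, 0.256]
eef_rot: [-2.499, -1.903, 0.0]
force: [0.4, -1.5, 0.3]
width: -0.0
gripper_force: 0.0
```

>>> {"op": "arm_command", "data": {"moves": [[0,0,-0.1,6,-1,0,1],[0,0,-0.2,12,-3,0,1],[0,0,-0.3,17.5,-5.5,0,1],[0,0,-0.43,23,-8,0,1],[0,0,-0.43,28,-11,0,1]]}}

```text
clock: 1.45
ee_pos: [0.4947, -0.1932, 0.2563]
eef_rot: [2.038, 2.391, 0.0]
force: [1.1, 0.5, 0.7]
width: -0.0003
gripper_force: 0.0
```

```bash
cat >> h.py <<'E'
D=T2(.7128,.0418,.161)
def me():
    s=arm.get_state();R=cv2.Rodrigues(s["eef_rot"])[0];p=s["ee_pos"]
    q=np.linalg.inv(D)@[p[0],p[1],1]
    print("t",round(s["clock"],2),"ee",p.round(4),"dock xy",q[:2].round(4),"toolx yaw-dock",np.arctan2(R[1,0],R[0,0])-.161-np.pi/2,"zaxis",R[:,2].round(3),"F",s["force"].round(1))
    return s,R,q
def shift(x,y,z,yaw=0.161+np.pi/2):
    s,R,q=me();t=D@[x,y,1];v=R.T@(np.array([t[0],t[1],z])-s["ee_pos"])
    print("shift cm",(v*100).round(2),"turn z",np.arctan2(R[1,0],R[0,0])-yaw)
E
python3 -c "
from h import *
shift(-.27,.092,.15)"
```

```text
t 1.45 ee [ 0.4947 -0.1932  0.2563] dock xy [-0.2529 -0.197 ] toolx yaw-dock -0.002235969699864393 zaxis [ 0.  0. -1.] F [1.1 0.5 0.7]
shift cm [28.9  -1.77 10.63] turn z -0.002235969699864393
```

>>> {"op": "arm_command", "data": {"moves": [[0,0,0,6,-0.4,0,1],[0,0,0,12,-0.8,0,1],[0,0,0,18,-1.2,2,1],[0,0,0,24,-1.8,6,1],[0,0,0,28.9,-1.8,10.6,1]]}}

```text
clock: 2.08
ee_pos: [0.4341, 0.0777, 0.1604]
eef_rot: [2.041, 2.386, 0.003]
force: [2.6, 0.6, -0.5]
width: -0.0001
gripper_force: 0.0
```

```bash
python3 -c "
from h import *
shift(-.27,.092,.045)
d=arm.get_image('wrist');cv2.imwrite('pics/w1.png',d['img']);print(d['tool_from_camera'],d['camera_matrix'])"
```

```text
t 2.08 ee [0.4341 0.0777 0.1604] dock xy [-0.2693  0.0801] toolx yaw-dock -0.005131291444552488 zaxis [ 0.002  0.    -1.   ] F [ 2.6  0.6 -0.5]
shift cm [ 1.2  -0.1  11.54] turn z -0.005131291444552488
[[-2.07756731e-04 -9.64843795e-01 -2.62823911e-01  6.61496490e-02]
 [ 9.99999892e-01 -9.14349633e-05 -4.54814980e-04 -5.84933297e-04]
 [ 4.14794117e-04 -2.62823977e-01  9.64843710e-01 -1.17388362e-01]
 [ 0.00000000e+00  0.00000000e+00  0.00000000e+00  1.00000000e+00]] [[295.05133062   0.         260.04842923]
 [  0.         295.05133062 193.36696883]
 [  0.           0.           1.        ]]
```

View pics/w1.png

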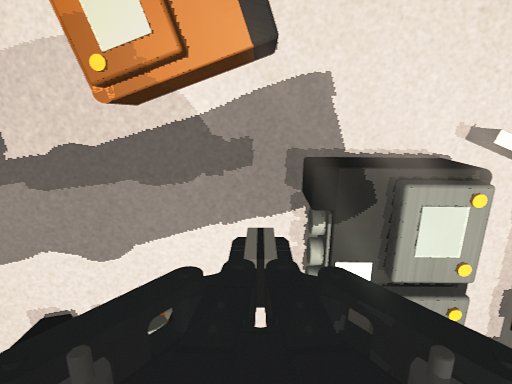

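Wrist view: the shut fingertips are at (260,240). The left bumper's near/outer top corner is at about (303,158), with the knobs at (318,225).

```bash
cat >> h.py <<'E'
def wray(d,px,z,s):
    M=np.eye(4);M[:3,:3]=cv2.Rodrigues(s["eef_rot"])[0];M[:3,3]=s["ee_pos"];M=M@d["tool_from_camera"]
    p=cv2.undistortPoints(np.array(px,float).reshape(-1,1,2),d["camera_matrix"],None)[:,0]
    v=np.c_[p,np.ones(len(p))]@M[:3,:3].T;c=M[:3,3];w=c+v*((z-c[2])/v[:,2])[:,None]
    return (np.linalg.inv(D)@np.c_[w[:,:2],np.ones(len(w))].T).T[:,:2]
E
python3 -c "
from h import *
s=arm.get_state();d=arm.get_image('wrist')
print(s['ee_pos'],s['clock'])
print('bumper corner',wray(d,[[303,158]],.056,s),'far left top',wray(d,[[491,175]],.056,s),'knob tips',wray(d,[[309,235]],.04,s))
g=d['img'].max(2);print(g[150:172:2,330],g[175:200:8,296:312])"
```

```text
[0.4309067  0.08248952 0.1559437 ] 2.125
bumper corner [[-0.24091439  0.11960861]] far left top [[-0.09970332  0.1067834 ]] knob tips [[-0.23108379  0.05148591]]
[135 139 145 105 103 106 107  44  50  52  52] [[100 100 101 100 101 102 101 102 103 107  91  55  40  44  45  47]
 [ 98  97  97  99 100 101 102 104 104 106  81  29  31  37  37  39]
 [104 104 102  99  99 100 104 104 104  89  48  25  29  31  33  31]
 [134 137 140 125 104 103 104 104 104  94  54  19  24  25  28  30]]
```

>>> {"op": "arm_command", "data": {"moves": [[0,0,0,1.2,0,5,1],[0,0,0,1.2,0,10,1],[0,0,0,1.2,0,11.5,1],[0,0,0,1.2,0,11.5,1]]}}

```text
clock: 2.68
ee_pos: [0.4325, 0.0879, 0.0456]
eef_rot: [-2.041, -2.387, 0.002]
force: [0.3, -0.1, 0.2]
width: 0.0
gripper_force: 0.0
```

```bash
python3 -c "
from h import *
shift(-.25,.092,.045)"
```

```text
t 2.67 ee [0.4325 0.0879 0.0456] dock xy [-0.2693  0.0904] toolx yaw-dock -0.005063267471669297 zaxis [-0.001 -0.    -1.   ] F [ 0.3 -0.1  0.2]
shift cm [0.17 1.93 0.06] turn z -0.005063267471669297
```

>>> {"op": "arm_command", "data": {"moves": [[0,0,0,0.2,1,0,1],[0,0,0,0.2,1.6,0,1],[0,0,0,0.2,2.2,0,1],[0,0,0,0.2,2.8,0,1]]}}

```text
clock: 3.18
ee_pos: [0.4601, 0.0943, 0.0458]
eef_rot: [-2.042, -2.388, 0.0]
force: [-7.3, 2.2, 4.7]
width: -0.0003
gripper_force: 3.5
```

```bash
python3 -c "
from h import *
me()"
```

```text
t 3.17 ee [0.4601 0.0943 0.0458] dock xy [-0.241   0.0923] toolx yaw-dock -0.005215097342851083 zaxis [-0. -0. -1.] F [-7.3  2.2  4.7]
```

>>> {"op": "arm_command", "data": {"moves": [[0,0,0,0,0.4,-0.1,1],[0,0,0,0,0.8,-0.15,1],[0,0,0,0,1.2,-0.2,1],[0,0,0,0,1.6,-0.25,1]]}}

```text
clock: 3.68
ee_pos: [0.4758, 0.0968, 0.048]
eef_rot: [-2.041, -2.388, 0.0]
force: [-3.7, 0.6, -1.4]
width: -0.0001
gripper_force: 1.6
```

```bash
cat > look.py <<'E'
import sys
from h import *
me();d=arm.get_image("top");im=d["img"]
# modules' 2 grey/blue screens & 4 gold screws: use gold screws (z=.074)
hsv=cv2.cvtColor(im,cv2.COLOR_BGR2HSV)
k=cv2.inRange(hsv,(15,90,90),(40,255,255));k[:,:192]=0;k[:,285:]=0;k[:100]=0;k[215:]=0
n,_,st,ce=cv2.connectedComponentsWithStats(k)
P=[];
for i in range(1,n):
    w=(np.linalg.inv(D)@np.r_[ray(d,[ce[i]],.075)[0][:2],1])[:2]
    print(st[i,4],ce[i].round(1),w.round(4))
if len(sys.argv)>1: cv2.imwrite(sys.argv[1],cv2.resize(im[65:225,170:310],None,fx=3.75,fy=3.75,interpolation=cv2.INTER_CUBIC))
E
python3 look.py pics/c2.png
```

```text
t 3.67 ee [0.4758 0.0968 0.048 ] dock xy [-0.2251  0.0923] toolx yaw-dock -0.005024205102837742 zaxis [-0.  0. -1.] F [-3.7  0.6 -1.4]
12 [267.2 152.3] [-0.1118 -0.0706]
14 [229.7 154.5] [-0.1016  0.0244]
12 [245.5 153.5] [-0.1057 -0.0155]
```

View pics/c2.png

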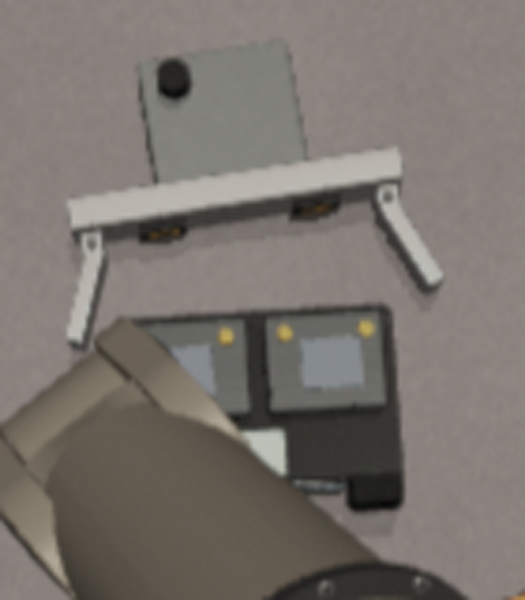

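The arm hides the left bumper here. The gold module screws stay visible at px (230,154), (245,153) and (267,152), and show the recorder yawed clockwise. I'll track pose with them.

```bash
cat > look.py <<'E'
import sys,itertools
from h import *
def screws(im,d):
    hsv=cv2.cvtColor(im,cv2.COLOR_BGR2HSV)
    k=cv2.inRange(hsv,(15,90,90),(40,255,255));k[:,:190]=0;k[:,285:]=0;k[:100]=0;k[195:]=0
    n,_,st,ce=cv2.connectedComponentsWithStats(k)
    w=ray(d,ce[1:],.075)[:,:2] if n>1 else np.zeros((0,2))
    w=w[st[1:,4]>=5]
    return (np.linalg.inv(D)@np.c_[w,np.ones(len(w))].T).T[:,:2]
def fit(A,B): # pose of A(local)->B
    a,b=A-A.mean(0),B-B.mean(0);th=np.arctan2((a[:,0]*b[:,1]-a[:,1]*b[:,0]).sum(),(a*b).sum())
    t=B.mean(0)-(T2(0,0,th)[:2,:2]@A.mean(0));r=np.abs((T2(0,0,th)[:2,:2]@A.T).T+t-B).max();return t,th,r
d=arm.get_image("top")
W0=screws(cv2.imread("pics/top0.png"),d);W0=W0[np.argsort(-W0[:,1])]
L=(np.linalg.inv(T2(-.15,.011,-.025))@np.c_[W0,np.ones(len(W0))].T).T[:,:2]
if __name__=="__main__":
    me()
    if "-v" in sys.argv: print(L.round(4))
    B=screws(d["img"],d);B=B[np.argsort(-B[:,1])]
    if len(B)>=2:
        c=[(fit(L[list(i)],B),i) for i in itertools.combinations(range(len(L)),len(B))]
        for (t,th,r),i in sorted(c,key=lambda q:q[0][2])[:1 if len(B)>2 else 3]:
            bp=[(T2(*t,th)@[-.078,y,1])[:2].round(4) for y in(.077,-.077)]
            fp=[(T2(*t,th)@[.06,y,1])[:2].round(4) for y in(.095,-.095)]
            print("rec",t.round(4),"yaw",round(th,3),"res",r.round(4),i,"bumpers L,R",*bp,"far",*fp)
    if sys.argv[-1].endswith("png"): cv2.imwrite(sys.argv[-1],cv2.resize(d["img"][65:225,170:310],None,fx=3.75,fy=3.75,interpolation=cv2.INTER_CUBIC))
E
python3 look.py -v
```

```text
t 3.77 ee [0.4763 0.0969 0.0481] dock xy [-0.2246  0.0923] toolx yaw-dock -0.005262173018792504 zaxis [ 0.001  0.    -1.   ] F [ 0.1  0.3 -0.7]
[[ 0.0357  0.0763]
 [ 0.0359  0.0214]
 [ 0.0355 -0.0184]
 [ 0.0363 -0.0733]]
rec [-0.1391  0.0067] yaw -0.117 res 0.0005 (1, 2, 3) bumpers L,R [-0.2076  0.0923] [-0.2255 -0.0607] far [-0.0684  0.0941] [-0.0905 -0.0946]
```

>>> {"op": "arm_command", "data": {"moves": [[0,0,0,0,-3.7,0,1],[0,0,0,-5.2,-3.7,0.3,1],[0,0,0,-10.3,-3.7,0.3,1],[0,0,0,-15.4,-3.7,0.3,1],[0,0,0,-15.4,-3.2,0.3,1]]}}

```text
clock: 4.4
ee_pos: [0.4684, -0.0646, 0.0451]
eef_rot: [2.049, 2.38, -0.001]
force: [0.7, 0.5, -0.4]
width: 0.0
gripper_force: 0.0
```

```bash
sed -i 's/T2(-.15,.011,-.025)/T2(-.1525,.0125,-.025)/' look.py; python3 look.py
```

```text
t 4.45 ee [ 0.4692 -0.0621  0.0453] dock xy [-0.2571 -0.0635] toolx yaw-dock -0.009013637082059267 zaxis [ 0.001 -0.    -1.   ] F [ 0.5  0.8 -0.2]
rec [-0.1417  0.0083] yaw -0.112 res 0.0007 (0, 1, 2, 3) bumpers L,R [-0.2106  0.0936] [-0.2278 -0.0595] far [-0.0714  0.096 ] [-0.0927 -0.0928]
```

>>> {"op": "arm_command", "data": {"moves": [[0,0,0,0,1.2,0,1],[0,0,0,-0.1,1.7,-0.1,1],[0,0,0,-0.25,2.3,-0.15,1],[0,0,0,-0.4,2.9,-0.2,1],[0,0,0,-0.6,3.5,-0.25,1]]}}

```text
clock: 5.08
ee_pos: [0.5037, -0.0608, 0.0475]
eef_rot: [-2.041, -2.388, 0.0]
force: [-3.0, -1.8, -1.7]
width: 0.0
gripper_force: 1.5
```

```bash
python3 look.py
```

```text
t 5.12 ee [ 0.5046 -0.0609  0.0476] dock xy [-0.2219 -0.068 ] toolx yaw-dock -0.005068101835467909 zaxis [ 0.001  0.    -1.   ] F [-0.8 -0.1 -0.7]
rec [-0.1317  0.0095] yaw 0.0 res 0.0005 (0, 1, 2, 3) bumpers L,R [-0.2097  0.0865] [-0.2097 -0.0675] far [-0.0717  0.1045] [-0.0717 -0.0855]
```

>>> {"op": "arm_command", "data": {"moves": [[0,0,0,0.2,-2.2,0,1],[0,0,0,5.4,-2.5,0.3,1],[0,0,0,10.6,-2.5,0.3,1],[0,0,0,15.7,-2.5,0.3,1],[0,0,0,15.7,-1.2,0.3,1]]}}

```text
clock: 5.75
ee_pos: [0.467, 0.0968, 0.0451]
eef_rot: [-2.034, -2.394, -0.003]
force: [-0.2, -0.4, -0.7]
width: 0.0
gripper_force: 0.0
```

>>> {"op": "arm_command", "data": {"moves": [[0,0,0,0,1.1,0,1],[0,0,0,-0.2,1.7,-0.1,1],[0,0,0,-0.4,2.3,-0.15,1],[0,0,0,-0.6,2.9,-0.2,1],[0,0,0,-0.8,3.5,-0.25,1]]}}

```text
clock: 6.38
ee_pos: [0.5033, 0.0893, 0.0469]
eef_rot: [-2.043, -2.387, 0.001]
force: [-3.9, 2.0, -0.9]
width: 0.0003
gripper_force: 1.9
```

```bash
python3 look.py
```

```text
t 6.42 ee [0.5042 0.0893 0.0471] dock xy [-0.1983  0.0803] toolx yaw-dock -0.006082803296188377 zaxis [ 0.  0. -1.] F [-1.5  1.1 -0.4]
rec [-0.114  -0.0005] yaw -0.09 res 0.0003 (1, 2, 3) bumpers L,R [-0.1848  0.0832] [-0.1987 -0.0702] far [-0.0457  0.0887] [-0.0628 -0.1005]
```

>>> {"op": "arm_command", "data": {"moves": [[0,0,0,0.2,-3.5,0,1],[0,0,0,-5,-3.7,0.2,1],[0,0,0,-10,-3.7,0.2,1],[0,0,0,-15.1,-3.7,0.2,1],[0,0,0,-15.1,-2.6,0.2,1]]}}

```text
clock: 7.05
ee_pos: [0.5012, -0.0682, 0.0451]
eef_rot: [2.049, 2.379, -0.002]
force: [1.0, 0.5, -0.0]
width: -0.0002
gripper_force: 0.0
```

>>> {"op": "arm_command", "data": {"moves": [[0,0,0,0,1.0,0,1],[0,0,0,-0.1,1.6,-0.1,1],[0,0,0,-0.2,2.2,-0.15,1],[0,0,0,-0.3,2.8,-0.2,1],[0,0,0,-0.4,3.3,-0.25,1]]}}

```text
clock: 7.68
ee_pos: [0.5343, -0.0619, 0.0475]
eef_rot: [-2.041, -2.388, 0.0]
force: [-2.7, -2.0, -1.3]
width: -0.0
gripper_force: 1.6
```

```bash
python3 look.py
```

```text
t 7.72 ee [ 0.535  -0.0619  0.0476] dock xy [-0.1922 -0.0739] toolx yaw-dock -0.004774919299829872 zaxis [ 0.001  0.    -1.   ] F [-0.9 -1.5 -0.3]
rec [-0.1027  0.0015] yaw 0.013 res 0.0007 (0, 1, 2, 3) bumpers L,R [-0.1817  0.0774] [-0.1796 -0.0766] far [-0.0439  0.0972] [-0.0414 -0.0927]
```

>>> {"op": "arm_command", "data": {"moves": [[0,0,0,0.2,-2.2,0,1],[0,0,0,5.2,-2.5,0.3,1],[0,0,0,10.2,-2.5,0.3,1],[0,0,0,15.3,-2.5,0.3,1],[0,0,0,15.3,-1.4,0.3,1]]}}

```text
clock: 8.35
ee_pos: [0.4962, 0.0915, 0.0452]
eef_rot: [-2.034, -2.394, -0.004]
force: [0.5, -0.5, -0.4]
width: 0.0001
gripper_force: 0.0
```

>>> {"op": "arm_command", "data": {"moves": [[0,0,0,0,0.9,0,1],[0,0,0,0,1.5,-0.1,1],[0,0,0,0,2.0,-0.15,1],[0,0,0,0,2.5,-0.2,1],[0,0,0,0,3.0,-0.25,1]]}}

```text
clock: 8.98
ee_pos: [0.5262, 0.0913, 0.047]
eef_rot: [-2.042, -2.387, 0.0]
force: [-4.2, 1.3, -1.1]
width: -0.0002
gripper_force: 1.7
```

```bash
python3 look.py
```

```text
t 9.03 ee [0.527  0.0915 0.0471] dock xy [-0.1754  0.0789] toolx yaw-dock -0.0054377198164068385 zaxis [ 0.  0. -1.] F [-2.3  0.  -3. ]
rec [-0.0903 -0.0024] yaw -0.083 res 0.0003 (1, 2, 3) bumpers L,R [-0.1617  0.0808] [-0.1744 -0.0727] far [-0.0227  0.0873] [-0.0384 -0.102 ]
```

>>> {"op": "arm_command", "data": {"moves": [[0,0,0,0.2,-3.3,0,1],[0,0,0,-5,-3.5,0.2,1],[0,0,0,-10,-3.5,0.2,1],[0,0,0,-15.3,-3.5,0.2,1],[0,0,0,-15.3,-2.4,0.2,1]]}}

```text
clock: 9.65
ee_pos: [0.5266, -0.0685, 0.0451]
eef_rot: [2.049, 2.379, -0.002]
force: [-0.3, 0.8, -0.6]
width: 0.0004
gripper_force: 0.0
```

>>> {"op": "arm_command", "data": {"moves": [[0,0,0,0,1.1,0,1],[0,0,0,0,1.6,-0.1,1],[0,0,0,0,2.1,-0.15,1],[0,0,0,0,2.6,-0.2,1],[0,0,0,0,3.1,-0.25,1]]}}

```text
clock: 10.28
ee_pos: [0.5569, -0.0583, 0.0475]
eef_rot: [-2.041, -2.388, 0.0]
force: [-3.5, -2.1, -2.1]
width: -0.0001
gripper_force: 1.7
```

```bash
python3 look.py
```

```text
t 10.32 ee [ 0.5577 -0.0582  0.0477] dock xy [-0.1692 -0.0738] toolx yaw-dock -0.004675905553183313 zaxis [ 0.001  0.    -1.   ] F [-2.4 -0.9 -0.6]
rec [-0.0788  0.0006] yaw 0.01 res 0.0007 (0, 1, 2) bumpers L,R [-0.1576  0.0768] [-0.156  -0.0772] far [-0.0198  0.0962] [-0.0178 -0.0938]
```

>>> {"op": "arm_command", "data": {"moves": [[0,0,0,0.2,-2.0,0,1],[0,0,0,5.2,-2.2,0.3,1],[0,0,0,10.2,-2.2,0.3,1],[0,0,0,15.2,-2.2,0.3,1],[0,0,0,15.2,-1.2,0.3,1]]}}

```text
clock: 10.95
ee_pos: [0.521, 0.0947, 0.0452]
eef_rot: [-2.034, -2.394, -0.004]
force: [-0.0, -0.2, -0.7]
width: 0.0001
gripper_force: 0.0
```

>>> {"op": "arm_command", "data": {"moves": [[0,0,0,0,0.6,0,1],[0,0,0,0,0.9,-0.05,1],[0,0,0,0,1.2,-0.1,1],[0,0,0,0,1.5,-0.15,1],[0,0,0,0,1.8,-0.2,1]]}}

```text
clock: 11.58
ee_pos: [0.5389, 0.0924, 0.0464]
eef_rot: [-2.042, -2.387, 0.001]
force: [-3.1, 1.7, -2.1]
width: 0.0001
gripper_force: 1.6
```

```bash
python3 look.py
```

```text
t 11.62 ee [0.5394 0.0925 0.0465] dock xy [-0.163   0.0779] toolx yaw-dock -0.005323586242335532 zaxis [-0.  0. -1.] F [-2.3  0.2 -1.9]
rec [-0.0741 -0.0001] yaw -0.035 res 0.0007 (1, 2, 3) bumpers L,R [-0.1494  0.0795] [-0.1548 -0.0744] far [-0.0109  0.0927] [-0.0175 -0.0972]
```

>>> {"op": "arm_command", "data": {"moves": [[0,0,0,0.2,-2.2,0,1],[0,0,0,-5,-2.4,0.1,1],[0,0,0,-10,-2.4,0.1,1],[0,0,0,-15.3,-2.4,0.1,1],[0,0,0,-15.3,-1.4,0.1,1]]}}

```text
clock: 12.25
ee_pos: [0.5494, -0.066, 0.0456]
eef_rot: [2.049, 2.379, -0.002]
force: [-0.8, 0.1, 0.0]
width: 0.0001
gripper_force: 0.0
```

>>> {"op": "arm_command", "data": {"moves": [[0,0,0,0,0.7,0,1],[0,0,0,0,1.0,-0.05,1],[0,0,0,0,1.3,-0.1,1],[0,0,0,0,1.6,-0.15,1],[0,0,0,0,1.9,-0.2,1]]}}

```text
clock: 12.88
ee_pos: [0.5674, -0.0577, 0.0473]
eef_rot: [-2.041, -2.388, 0.001]
force: [-6.6, -4.0, -2.7]
width: -0.0001
gripper_force: 3.4
```

```bash
python3 look.py
```

```text
t 12.93 ee [ 0.5675 -0.0578  0.0473] dock xy [-0.1594 -0.075 ] toolx yaw-dock -0.004981678817085999 zaxis [-0.001 -0.    -1.   ] F [-3.7 -1.9 -2.6]
rec [-0.0682  0.0003] yaw 0.016 res 0.0007 (0, 1, 2) bumpers L,R [-0.1474  0.0761] [-0.145  -0.0779] far [-0.0098  0.0962] [-0.0067 -0.0937]
```

>>> {"op": "arm_command", "data": {"moves": [[0,0,0,0.2,-2.0,0,1],[0,0,0,5.2,-2.2,0.3,1],[0,0,0,10.2,-2.2,0.3,1],[0,0,0,15.3,-2.2,0.3,1],[0,0,0,15.3,-1.2,0.3,1]]}}

```text
clock: 13.55
ee_pos: [0.5318, 0.0966, 0.0452]
eef_rot: [-2.033, -2.394, -0.004]
force: [0.2, -1.0, 1.1]
width: -0.0003
gripper_force: 0.0
```

>>> {"op": "arm_command", "data": {"moves": [[0,0,0,0,0.6,0,1],[0,0,0,0,0.9,-0.05,1],[0,0,0,0,1.1,-0.1,1],[0,0,0,0,1.3,-0.15,1],[0,0,0,0,1.5,-0.2,1]]}}

```text
clock: 14.18
ee_pos: [0.5452, 0.0931, 0.0457]
eef_rot: [-2.041, -2.385, 0.004]
force: [-8.4, 3.7, -2.7]
width: 0.0001
gripper_force: 4.1
```

```bash
python3 look.py
```

```text
t 14.22 ee [0.5456 0.0932 0.0458] dock xy [-0.1568  0.0775] toolx yaw-dock -0.005958193142204804 zaxis [-0.003 -0.    -1.   ] F [-8.1  3.1 -2.6]
rec [-0.0652  0.0001] yaw -0.01 res 0.0007 (1, 2, 3) bumpers L,R [-0.1424  0.0779] [-0.144  -0.0761] far [-0.0043  0.0945] [-0.0062 -0.0955]
```

>>> {"op": "arm_command", "data": {"moves": [[0,0,0,0,0.2,-0.03,1],[0,0,0,0,0.35,-0.05,1],[0,0,0,0,0.45,-0.07,1]]}}

```text
clock: 14.6
ee_pos: [0.5487, 0.0936, 0.0461]
eef_rot: [-2.04, -2.384, 0.007]
force: [-15.9, 2.1, -1.6]
width: -0.0002
gripper_force: 7.6
```

```bash
python3 look.py
```

```text
t 14.65 ee [0.5487 0.0936 0.046 ] dock xy [-0.1537  0.0774] toolx yaw-dock -0.005832547411328548 zaxis [-0.006 -0.001 -1.   ] F [-13.    2.6  -2.2]
rec [-0.0629 -0.0007] yaw -0.017 res 0.0005 (1, 2, 3) bumpers L,R [-0.1395  0.0777] [-0.1422 -0.0763] far [-0.0012  0.0933] [-0.0045 -0.0967]
```

>>> {"op": "arm_command", "data": {"moves": [[0,0,0,0,-2.5,0,1],[0,0,0,-5,-2.7,0.1,1],[0,0,0,-10,-2.7,0.1,1],[0,0,0,-15.3,-2.7,0.1,1],[0,0,0,-15.3,-1.5,0.1,1]]}}

```text
clock: 15.28
ee_pos: [0.56, -0.0653, 0.046]
eef_rot: [2.051, 2.378, -0.003]
force: [-0.3, -0.1, 0.1]
width: -0.0001
gripper_force: 0.0
```

>>> {"op": "arm_command", "data": {"moves": [[0,0,0,0,0.6,0,1],[0,0,0,0,0.9,-0.05,1],[0,0,0,0,1.1,-0.1,1],[0,0,0,0,1.3,-0.12,1],[0,0,0,0,1.4,-0.15,1]]}}

```text
clock: 15.9
ee_pos: [0.5728, -0.057, 0.0472]
eef_rot: [-2.04, -2.387, 0.004]
force: [-5.7, -4.6, -2.8]
width: -0.0003
gripper_force: 3.4
```

```bash
python3 look.py
```

```text
t 15.95 ee [ 0.5728 -0.0571  0.0472] dock xy [-0.154  -0.0752] toolx yaw-dock -0.004847769308810257 zaxis [-0.003 -0.001 -1.   ] F [-5.6 -3.5 -2.5]
rec [-0.0622 -0.0009] yaw -0.001 res 0.0008 (0, 1, 2) bumpers L,R [-0.1401  0.0762] [-0.1403 -0.0778] far [-0.0021  0.0941] [-0.0023 -0.0959]
```

Continue on the right until it's firmly at the stop.

>>> {"op": "arm_command", "data": {"moves": [[0,0,0,0,0.15,-0.02,1],[0,0,0,0,0.3,-0.03,1],[0,0,0,0,0.4,-0.04,1]]}}

```text
clock: 16.32
ee_pos: [0.5736, -0.0572, 0.047]
eef_rot: [-2.039, -2.383, 0.012]
force: [-29.4, -5.2, 15.5]
width: -0.0002
gripper_force: 14.9
```

```bash
python3 look.py
```

```text
t 16.38 ee [ 0.5735 -0.0572  0.047 ] dock xy [-0.1534 -0.0754] toolx yaw-dock -0.005391726666542418 zaxis [-0.009 -0.002 -1.   ] F [-25.9  -6.6  12.8]
rec [-0.062  -0.0008] yaw 0.004 res 0.0008 (0, 1, 2) bumpers L,R [-0.1403  0.0758] [-0.1396 -0.0782] far [-0.0024  0.0945] [-0.0015 -0.0955]
```

>>> {"op": "arm_command", "data": {"moves": [[0,0,0,0,-2.2,0,1],[0,0,0,5.2,-2.2,0,1],[0,0,0,10.2,-2.2,0.05,1],[0,0,0,15.3,-2.2,0.1,1],[0,0,0,15.3,-1.2,0.1,1]]}}

```text
clock: 17.0
ee_pos: [0.5415, 0.0981, 0.0475]
eef_rot: [-2.033, -2.394, -0.002]
force: [0.5, -1.0, -0.8]
width: 0.0005
gripper_force: 0.0
```

```bash
python3 look.py
```

```text
t 17.05 ee [0.5436 0.0957 0.0475] dock xy [-0.1584  0.0804] toolx yaw-dock -0.0008999338153830028 zaxis [ 0.001  0.001 -1.   ] F [ 0.5 -0.5  0.6]
rec [-0.0621 -0.0008] yaw -0.003 res 0.0008 (1, 2, 3) bumpers L,R [-0.1399  0.0764] [-0.1403 -0.0776] far [-0.0018  0.094 ] [-0.0024 -0.096 ]
```

>>> {"op": "arm_command", "data": {"moves": [[0,0,0,0,0,0,1],[0,0,0,0,0.2,-0.02,1],[0,0,0,0,0.4,-0.04,1],[0,0,0,0,0.4,-0.04,1]]}}

```text
clock: 17.55
ee_pos: [0.5467, 0.0933, 0.0475]
eef_rot: [2.043, 2.387, 0.0]
force: [-0.6, 0.6, -0.3]
width: -0.0
gripper_force: 0.0
```

```bash
python3 look.py
```

```text
t 17.6 ee [0.5466 0.0935 0.0475] dock xy [-0.1558  0.0776] toolx yaw-dock -0.005553632134743358 zaxis [ 0.  0. -1.] F [0.5 0.3 0.5]
rec [-0.0621 -0.0008] yaw -0.003 res 0.0008 (1, 2, 3) bumpers L,R [-0.1399  0.0764] [-0.1403 -0.0776] far [-0.0018  0.094 ] [-0.0024 -0.096 ]
```

>>> {"op": "arm_command", "data": {"moves": [[0,0,0,0,0.15,0,1],[0,0,0,0,0.3,-0.02,1],[0,0,0,0,0.4,-0.03,1],[0,0,0,0,0.4,-0.03,1]]}}

```text
clock: 18.1
ee_pos: [0.5487, 0.0941, 0.0475]
eef_rot: [-2.04, -2.387, 0.005]
force: [-12.2, -1.7, 7.7]
width: 0.0
gripper_force: 6.0
```

```bash
python3 look.py
```

```text
t 18.15 ee [0.5487 0.0941 0.0475] dock xy [-0.1536  0.078 ] toolx yaw-dock -0.004754027620016421 zaxis [-0.003 -0.001 -1.   ] F [-12.7  -1.8   7.2]
rec [-0.0619 -0.0007] yaw -0.006 res 0.0008 (1, 2, 3) bumpers L,R [-0.1394  0.0768] [-0.1404 -0.0772] far [-0.0013  0.094 ] [-0.0025 -0.096 ]
```

>>> {"op": "arm_command", "data": {"moves": [[0,0,0,0,0.08,-0.04,1],[0,0,0,0,0.12,-0.07,1],[0,0,0,0,0.12,-0.07,1]]}}

```text
clock: 18.52
ee_pos: [0.5487, 0.0941, 0.0476]
eef_rot: [-2.039, -2.386, 0.008]
force: [-15.7, -1.3, 3.5]
width: 0.0003
gripper_force: 7.7
```

>>> {"op": "arm_command", "data": {"moves": [[0,0,0,0,0.06,-0.02,1],[0,0,0,0,0.1,-0.03,1],[0,0,0,0,0.1,-0.03,1],[0,0,0,0,0.1,-0.03,1]]}}

```text
clock: 19.02
ee_pos: [0.5488, 0.0941, 0.0476]
eef_rot: [-2.038, -2.385, 0.01]
force: [-19.2, -2.1, 5.4]
width: 0.0001
gripper_force: 10.1
```

```bash
python3 look.py
```

```text
t 19.07 ee [0.5488 0.0941 0.0476] dock xy [-0.1535  0.0779] toolx yaw-dock -0.004476664409946096 zaxis [-0.007 -0.002 -1.   ] F [-19.4  -1.9   5.5]
rec [-0.0619 -0.0007] yaw -0.006 res 0.0008 (1, 2, 3) bumpers L,R [-0.1394  0.0768] [-0.1404 -0.0772] far [-0.0013  0.094 ] [-0.0025 -0.096 ]
```

Left is pressed with 20 N. Now the right.

>>> {"op": "arm_command", "data": {"moves": [[0,0,0,0,-2.2,0,1],[0,0,0,-5,-2.2,0.1,1],[0,0,0,-10,-2.2,0.1,1],[0,0,0,-15.3,-2.2,0.1,1],[0,0,0,-15.3,-1.2,0.1,1]]}}

```text
clock: 19.7
ee_pos: [0.5645, -0.0634, 0.0476]
eef_rot: [2.049, 2.38, -0.003]
force: [0.3, 1.1, 0.2]
width: 0.0001
gripper_force: 0.0
```

>>> {"op": "arm_command", "data": {"moves": [[0,0,0,0,0,0,1],[0,0,0,0,0.4,0,1],[0,0,0,0,0.6,-0.02,1],[0,0,0,0,0.75,-0.04,1],[0,0,0,0,0.85,-0.05,1]]}}

```text
clock: 20.32
ee_pos: [0.573, -0.0567, 0.0484]
eef_rot: [-2.041, -2.388, -0.0]
force: [-0.3, -0.5, -0.5]
width: 0.0001
gripper_force: 0.0
```

```bash
python3 look.py
```

```text
t 20.38 ee [ 0.573  -0.0568  0.0484] dock xy [-0.1538 -0.0749] toolx yaw-dock -0.004780833774568061 zaxis [ 0.  0. -1.] F [-0.6 -0.4  1.1]
rec [-0.0619 -0.0005] yaw -0.004 res 0.0006 (0, 1, 2) bumpers L,R [-0.1396  0.0768] [-0.1402 -0.0772] far [-0.0016  0.0943] [-0.0023 -0.0957]
```

>>> {"op": "arm_command", "data": {"moves": [[0,0,0,0,0.1,0,1],[0,0,0,0,0.2,-0.02,1],[0,0,0,0,0.25,-0.04,1],[0,0,0,0,0.25,-0.04,1]]}}

```text
clock: 20.88
ee_pos: [0.5733, -0.0568, 0.0482]
eef_rot: [-2.04, -2.386, 0.005]
force: [-12.4, -0.3, 7.8]
width: -0.0
gripper_force: 6.2
```

>>> {"op": "arm_command", "data": {"moves": [[0,0,0,0,0.08,-0.04,1],[0,0,0,0,0.16,-0.07,1],[0,0,0,0,0.18,-0.07,1],[0,0,0,0,0.18,-0.07,1]]}}

```text
clock: 21.38
ee_pos: [0.5734, -0.0568, 0.0483]
eef_rot: [-2.039, -2.384, 0.009]
force: [-20.4, -0.0, 8.4]
width: -0.0003
gripper_force: 9.9
```

```bash
python3 look.py
```

```text
t 21.43 ee [ 0.5734 -0.0568  0.0483] dock xy [-0.1534 -0.075 ] toolx yaw-dock -0.005319351186342747 zaxis [-0.007 -0.001 -1.   ] F [-19.6  -0.7   7.6]
rec [-0.0618 -0.0007] yaw -0.002 res 0.0007 (0, 1, 2) bumpers L,R [-0.1397  0.0764] [-0.1399 -0.0776] far [-0.0017  0.0942] [-0.002  -0.0958]
```

>>> {"op": "arm_command", "data": {"moves": [[0,0,0,0,-3,0,1],[0,0,0,0,-5,-3,1],[0,0,0,-4,-6,-8,1],[0,0,0,-9,-6,-12,1],[0,0,0,-14,-6,-14,1]]}}

```text
clock: 22.05
ee_pos: [0.5403, -0.2054, 0.192]
eef_rot: [2.039, 2.386, 0.002]
force: [0.5, -0.1, 0.1]
width: -0.0001
gripper_force: 0.0
```

```bash
python3 look.py pics/end.png
```

```text
t 22.1 ee [ 0.541  -0.2137  0.1939] dock xy [-0.2105 -0.2247] toolx yaw-dock -0.011532255938094371 zaxis [ 0.005 -0.005 -1.   ] F [ -0.2 -10.    4.4]
rec [-0.062  -0.0007] yaw -0.004 res 0.0008 (0, 1, 2, 3) bumpers L,R [-0.1396  0.0766] [-0.1403 -0.0774] far [-0.0015  0.094 ] [-0.0024 -0.096 ]
```

View pics/end.png

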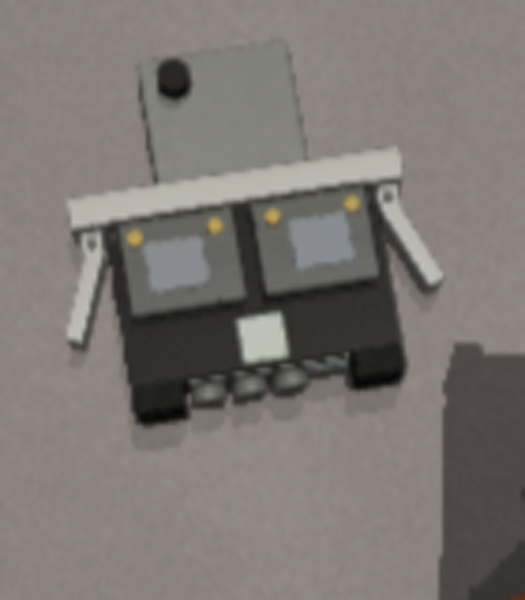

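The recorder sits flush against the stop, with no gap from crop (120,225) to (365,185), and the arm is clear. I'll let it settle, then hand in.

>>> {"op": "arm_command", "data": {"moves": [[0,0,0,0,0,0,1],[0,0,0,0,0,0,1],[0,0,0,0,0,0,1]]}}

```text
clock: 22.48
ee_pos: [0.5395, -0.2027, 0.1889]
eef_rot: [-2.039, -2.389, 0.0]
force: [0.5, 0.1, 0.5]
width: 0.0001
gripper_force: 0.0
```

```bash
python3 -c "
from h import *
s=me()[0]
if np.linalg.norm(s['force'])<3: print(arm.sign_off())"
```

```text
t 22.48 ee [ 0.5395 -0.2027  0.1889] dock xy [-0.2103 -0.2136] toolx yaw-dock -0.003387375094715317 zaxis [-0.001  0.001 -1.   ] F [0.5 0.1 0.5]
the job is handed in; nothing more can be done
None
```

The recorder is home and flush against the stop, both bumpers were pressed at about 20 N (left, then right), the arm is clear and the job is handed in at 22.5 s; the peak reading was about 34 N, close to the 35 N limit, during the last homing push on the right, and no verdict was returned.

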